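Clear the stone chips off the breaking plate into its drawer

ROBOT

A 6-joint arm with a two-finger parallel gripper is mounted at the origin on a cart in front of the work surface, level with it; the furniture and walls round the work are solid. World frame = base frame: x ahead of the robot, y to its left, z up, the work surface at z = 0. Lengths are in m, angles in rad, forces in N, time in s.
With the tool pointing down it reaches from about 0.25 to 0.725 m from the base axis. Payload 4 kg.
Tool frame: the origin (TCP) lies at the very end of the fingers, on their centre line; the grasp point (between the pads) lies 19 mm behind it; z points along the fingers, y is the line along which they close (so a half turn about z gives the same grasp; the last joint's range is limited). The gripper opens to 85 mm and grips with 20 to 120 N. Pads are 22 mm wide; open, the fingers measure 114 mm over their backs; the gripper's body (76 mm by 85 mm) begins 54 mm behind the grasp point. The pads swing forward as they close: fully open they stand 13 mm farther back than shut.
Start: joints at [1.111, 0.241, 0.005, 1.335, 0, 1.571], TCP at [0.222, 0.448, 0.231] pointing down, gripper open.
Joint ranges: [-2.72, 2.72], [-1.05, 1.87], [-1.09, 1.28], [-1.99, 2.15], [-1.42, 1.44], [-3.14, 3.14]. Speed limits (rad/s): [2.79, 2.79, 3.14, 3.14, 3.14, 3.14].

INTERFACE

Orientations are given as a unit quaternion [x, y, z, w].
In Python, from workcell import bot, vision, workorder, boxes_of gives the robot as it stands.
- The arm moves only by the tool send_rows, never from a script. Its argument "motion" is text: rows parted by semicolons, each of 5 numbers parted by spaces: the closure, from -1 (fully open) to 1 (shut), so that 0 is half open, then the shift along the tool's x, y, z in cm, then the turn about the tool's z in rad. In form: claw x y z twist; .... A call has 1 to 5 rows; each row is the pose to reach, as a shift and turn from the pose commanded when the call began, along the tool's axes at that moment; what a row does not reach only later rows make up. A row lasts 1/10 s, in which the tool goes at most 50 mm and 8.59 degrees, less where a joint would pass 70% of its speed; a pose out of reach is approached as far as the arm can. A call with a gripper value outside its range is refused whole. The fingers move at their own pace and stop on an object; the grip force is fixed at half the most. Time passes only in rows, so rows that repeat a pose let the fingers close. It gives the time, the measured TCP pose, the force, the opening and the grip force at its end, in the units of the state.
- bot.get_obs(): the state, without advancing time (a new reading comes with each control period).
- vision.camera(name): name is "scene" or "side" or "wrist"; returns the picture (400x640x3 uint8, red, green, blue); there is no depth.
- vision.camera_model(name): a dict with "fov_y" (degrees; the focal length in pixels is half the picture's height over the tangent of half this angle, whatever the lens; pixels are square), "cx", "cy" (the principal point, pixels), "world_from_camera" (4x4, takes a point from camera to world coordinates); the wrist camera has in their place "hand_eye" (4x4, takes a point from camera to tool coordinates, whose origin is the TCP and whose axes are the flange's). Camera axes: x right, y down, z forward; pixel columns grow to the right and rows downward; lengths in m; the calibration is good to about 2 mm. The wrist camera is an equidistant fisheye: a pixel r from the principal point sees the ray r / f radians off the axis. A picture is of the moment at which its call begins: read the wrist's pose just before it. camera_model takes no time and is no camera call.
- workorder.job_done(): hands the job in; it is judged then, once.
Trained networks look in the newest picture that a camera, given by its name, has taken for a name from the list of things; names that differ only in an ending like _2 or _b are one class to them, and where a whole thing is asked for, a point or a joint stands for the part that bears it (a point fixed in the world has none). Each returns a list of dicts, best first, with "conf" (0 to 1); they miss things now and then, are a little off and sometimes report something else, mostly with a low value. They report only what shows in the picture. A call takes as long as a camera call.
- boxes_of(camera, target): "rect" ([centre column, centre row, width, height] in pixels, round what is visible of it).
The state is a dict: "clock": time; "joint_pos": joint angles; "joint_vel": joint speeds; "tau": joint torques, N m; "eef_pos": TCP position; "tool_rot": TCP orientation; "ft_force": force on the tool from outside, world axes, zero at the start; "ft_torque": the same for the moment, N m; "grip_width": finger opening in m; "grasp_force": force on a finger pad.
Only numpy, scipy, OpenCV 4.12 (cv2) and the standard library are available. Lean on these libraries where they do the work, as an engineer would, in place of code of your own. Each camera call takes 0.05 s, during which the arm holds its last target. There are 200 camera calls.

TASK

The plate where samples are broken for the mill is littered with six stone chips: pull the catch drawer fully out from under its open edge, take the handled scraper block and wipe every chip over that edge into the drawer, without touching the chips with the gripper itself. Leave the scraper hanging by its handle on the two prongs of the tool stand and the drawer, with all six chips in it, pushed fully home; do not knock over or shift the flask or the small bottle.

Things in the scene. Friction and masses are not known exactly. Their poses are not given: they have to be found in the camera images.
- plate_centre (a point): Sample-breaking plate, fixed: bare steel plate on a low grey housing, 216 (x) x 204 (y) mm. Point: middle of its flat top, 54 mm above the worktop; the axes are the plate's own. Rims 8 mm thick, 12 mm high stand on three sides; the plate is free between them from x = -100 to +100 mm and up to y = +96 mm. The -y side, roughly to the robot's right, is open (see plate_edge).
- plate_edge (a point): Middle of the plate's open edge, which has no rim, on the level of its flat top, 100 mm towards -y from plate_centre; axes as the plate's. Chips wiped over it fall into the drawer when that is out.
- drawer (a joint): Catch drawer under the plate, slides out along the plate's -y: 0 = home, 0.100 m = fully out (stop). It stays where it is left; it takes about 1.5 N to move, more when fast. Fully out, 95 mm of it lies open in front of the plate's open edge.
- drawer_handle (a point): Middle of the drawer's handle, moves with it: a level steel bar 10 mm thick, 90 mm long along the plate's x, 34 mm above the worktop; between bar and front panel is a gap of 40 mm. The panel, 204 mm wide, reaches from 4 to 46 mm above the worktop, its face 45 mm behind this point (plate's +y). Axes as the plate's.
- drawer_floor (a point): Middle of the drawer's inner floor, 7 mm above the worktop, moves with the drawer. Inside, the drawer is 197 (x) x 185 (y) mm and 36 mm deep. Axes as the plate's.
- scraper_grip (a point): Centre of the scraper's handle bar: black, level, 16 (x) x 128 (y) x 20 mm high, on two steel rods 9 mm thick at y = +-56 mm over a white block with a black rubber underside. 220 g; stands upright on the worktop at the start. The opening below the bar, down to the block, is 103 mm wide and 42 mm high. This point is 74 mm above the underside.
- scraper_foot (a point): Middle of the scraper's underside. The block is 26 (x, thickness) x 130 (y, width) x 22 mm high. It is wiped along its x, either way round, with the underside on the plate.
- hook_rest (a point): Tool stand, fixed: steel post on a base 8 mm thick, 100 mm wide, with two level round prongs 8 mm thick that point to its -x, at y = +-35 mm. Point: midway between them, on the level of their upper side, 139 mm above the worktop: the place where the scraper's bar hangs across the prongs, bar centre 10 mm above this point, block below. Axes are the stand's. The base spans x = -49 to +77 mm.
- hook_tips (a point): Midway between the turned-up ends of the prongs, at their tops, 14 mm higher than hook_rest and 34 mm towards the stand's -x: the highest parts of the stand. The prongs are level from x = -24 to +62 mm from hook_rest; there a cross-bar joins them to the post. The bar goes over the ends from the -x side, the prongs passing through the opening below the bar, then down.
- chip0_centre (a point): Stone chip, dark grey, loose, faceted, about 29 x 21 x 12 mm, 12 g; lies flat on the plate at the start. This point is its centre, 6 mm above its underside.
- chip1_centre (a point): Stone chip, dark grey, loose, faceted, about 29 x 21 x 12 mm, 12 g; lies flat on the plate at the start. This point is its centre, 6 mm above its underside.
- chip2_centre (a point): Stone chip, dark grey, loose, faceted, about 29 x 21 x 12 mm, 12 g; lies flat on the plate at the start. This point is its centre, 6 mm above its underside.
- chip3_centre (a point): Stone chip, dark grey, loose, faceted, about 29 x 21 x 12 mm, 12 g; lies flat on the plate at the start. This point is its centre, 6 mm above its underside.
- chip4_centre (a point): Stone chip, dark grey, loose, faceted, about 29 x 21 x 12 mm, 12 g; lies flat on the plate at the start. This point is its centre, 6 mm above its underside.
- chip5_centre (a point): Stone chip, dark grey, loose, faceted, about 29 x 21 x 12 mm, 12 g; lies flat on the plate at the start. This point is its centre, 6 mm above its underside.
- flask_mid (a point): Bystander: small clear conical flask, 67 mm wide at the foot, 110 mm high, standing loose on the worktop; the point is its centre half-way up.
- small_bottle_mid (a point): Bystander: small bottle with a black cap, 52 mm in diameter, 100 mm high, standing loose; the point is its centre half-way up.

How it is judged:
On the way, in this order (a step that is already met when the one before it is completed fails the run):
1. the drawer has been pulled out (at least 85 mm of its 100 mm) (value of joint drawer above 0.085 m), for 0.2 s.
2. all six chips lie in the drawer (x of chip0_centre in the frame of drawer_floor between -0.1 and 0.1 m and y of chip0_centre in the frame of drawer_floor between -0.095 and 0.095 m and z of chip0_centre in the frame of drawer_floor between -0.002 and 0.034 m and x of chip1_centre in the frame of drawer_floor between -0.1 and 0.1 m and y of chip1_centre in the frame of drawer_floor between -0.095 and 0.095 m and z of chip1_centre in the frame of drawer_floor between -0.002 and 0.034 m and x of chip2_centre in the frame of drawer_floor between -0.1 and 0.1 m and y of chip2_centre in the frame of drawer_floor between -0.095 and 0.095 m and z of chip2_centre in the frame of drawer_floor between -0.002 and 0.034 m and x of chip3_centre in the frame of drawer_floor between -0.1 and 0.1 m and y of chip3_centre in the frame of drawer_floor between -0.095 and 0.095 m and z of chip3_centre in the frame of drawer_floor between -0.002 and 0.034 m and x of chip4_centre in the frame of drawer_floor between -0.1 and 0.1 m and y of chip4_centre in the frame of drawer_floor between -0.095 and 0.095 m and z of chip4_centre in the frame of drawer_floor between -0.002 and 0.034 m and x of chip5_centre in the frame of drawer_floor between -0.1 and 0.1 m and y of chip5_centre in the frame of drawer_floor between -0.095 and 0.095 m and z of chip5_centre in the frame of drawer_floor between -0.002 and 0.034 m), for 0.2 s.
At the end, for the whole second after the job is handed in: All six chips lie inside the drawer, the drawer is home (within 6 mm), and the scraper hangs upright (within 0.25 rad) and at rest by its handle bar on both prongs, between the turned-up ends and the post (within 20 mm of the middle between the prongs), released (all of step 2 and x of scraper_grip in the frame of hook_rest between -0.022 and 0.045 m and y of scraper_grip in the frame of hook_rest between -0.02 and 0.02 m and z of scraper_grip in the frame of hook_rest between 0.004 and 0.018 m and angle between scraper_grip's own z axis and vertical below 0.25 rad and contact force between scraper and tool_stand above 0.5 N and linear speed of scraper below 0.05 m/s and value of joint drawer below 0.006 m and velocity of joint drawer below 0.01 m/s); the robot touches nothing.
It fails at once if the gripper's fingers or the arm push a chip (over 0.5 N): chips are moved with the scraper only (contact force between any of the fingers, the arm and chip0 above 0.5 N or contact force between any of the fingers, the arm and chip1 above 0.5 N or contact force between any of the fingers, the arm and chip2 above 0.5 N or contact force between any of the fingers, the arm and chip3 above 0.5 N or contact force between any of the fingers, the arm and chip4 above 0.5 N or contact force between any of the fingers, the arm and chip5 above 0.5 N).
It fails at once if the flask or the small bottle is shifted by more than 30 mm or knocked over (distance of any of flask_mid, small_bottle_mid from where it was at the start of the episode above 0.03 m or angle between any of flask_mid, small_bottle_mid's own z axis and vertical above 0.5 rad).
It also fails if it takes over 72 s, if anything falls off the work surface, if the arm or the gripper's body presses on something with over 40 N, if the wrist force passes 120 N, or if a joint passes its speed limit or range.

## Working session

There is one attempt and no reset: what is moved stays moved. The work goes in short steps, Python scripts to look and compute and a tool call to move; the robot and the scene stay as the last step left them, time stands still between calls to the robot, and variables do not carry over. Pictures are saved under pics/ and viewed, at most 10 in all, crops included, and the job is handed in when it is done.

Besides the shell and the picture viewer there is one more tool, called after "Emit:" as name(argument=value, ...), one argument or row to a line, values as JSON. send_rows: Moves the arm, as the interface text tells. Its arguments: {"type":"object","properties":{"motion":{"type":"string"}},"required":["motion"]}

```bash
mkdir -p pics; ls
python3 - <<'E'
from workcell import bot, vision, boxes_of
import cv2, numpy as np
ims=[]
for n in ["scene","side"]:
    im=vision.camera(n); cv2.imwrite(f"pics/{n}0.png",im[:,:,::-1])
    m=vision.camera_model(n); print(n,m["fov_y"],m["cx"],m["cy"],np.round(m["world_from_camera"],3).tolist())
    for t in ["scraper_grip","drawer_handle","plate_centre","hook_rest","chip0_centre","flask_mid","small_bottle_mid"]:
        print(t,[(np.round(d["rect"]).tolist(),round(d["conf"],2)) for d in boxes_of(n,t)][:8])
m=vision.camera_model("wrist");print({k:np.round(v,3).tolist() for k,v in m.items()})
o=bot.get_obs();print(o)
E
```

```text
pics
scene 44.42659126260057 320.16860617660484 207.09600278561365 [[0.506, -0.58, 0.638, -0.474], [-0.863, -0.332, 0.382, -0.588], [-0.01, -0.744, -0.668, 1.175], [0.0, 0.0, 0.0, 1.0]]
scraper_grip [([422.0, 283.0, 47.0, 32.0], 0.8)]
drawer_handle [([322.0, 230.0, 38.0, 41.0], 0.78)]
plate_centre [([298.0, 216.0, 89.0, 68.0], 0.76)]
hook_rest [([237.0, 194.0, 44.0, 57.0], 0.87)]
chip0_centre []
flask_mid [([402.0, 227.0, 15.0, 31.0], 0.72), ([424.0, 282.0, 46.0, 34.0], 0.25)]
small_bottle_mid [([235.0, 190.0, 39.0, 58.0], 0.66), ([270.0, 179.0, 14.0, 28.0], 0.57)]
side 52.33330276253862 319.7317751279597 201.99479963401436 [[-1.0, -0.01, -0.015, 0.573], [0.008, 0.498, -0.867, 0.904], [0.016, -0.867, -0.498, 0.621], [0.0, 0.0, 0.0, 1.0]]
scraper_grip [([342.0, 164.0, 10.0, 40.0], 0.77), ([290.0, 179.0, 20.0, 39.0], 0.18)]
drawer_handle [([329.0, 220.0, 33.0, 7.0], 0.68)]
plate_centre [([319.0, 253.0, 106.0, 79.0], 0.82)]
hook_rest [([341.0, 321.0, 69.0, 99.0], 0.8)]
chip0_centre [([354.0, 231.0, 9.0, 3.0], 0.56)]
flask_mid [([288.0, 179.0, 17.0, 36.0], 0.67)]
small_bottle_mid [([275.
[... 230 characters left out ...]
 1.0]]}
{'clock': 0.8, 'joint_pos': array([1.11099217e+00, 2.40597378e-01, 5.03577500e-03, 1.33521311e+00,
       1.38848825e-05, 1.57079916e+00]), 'joint_vel': array([-0.0006089 , -0.00016761, -0.00171755,  0.00081279, -0.00035973,
       -0.00133493]), 'tau': array([ 9.40039390e-04, -3.72150528e+01,  2.52679360e+01,  8.90763240e-04,
        1.80708771e-04,  2.40918368e-06]), 'eef_pos': array([0.22188771, 0.44808203, 0.23132146]), 'tool_rot': array([ 2.27883562e-01,  9.73688391e-01,  1.21064737e-05, -4.29665755e-06]), 'ft_force': array([-0.57951939, -0.71647354, -0.39100804]), 'ft_torque': array([ 0.02063378, -0.00478913, -0.00517561]), 'grasp_force': 0.0, 'grip_width': 0.08559348578098414}
```

View pics/scene0.png

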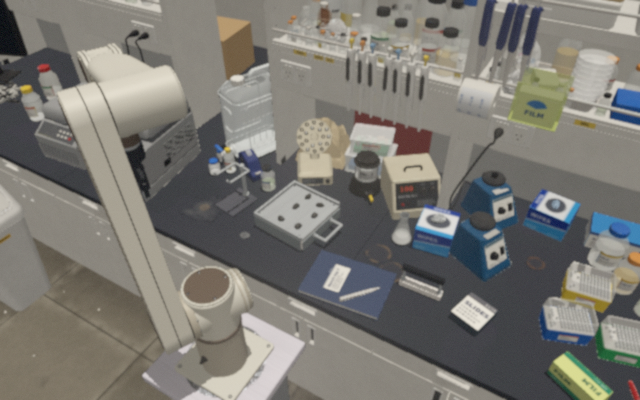

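View pics/side0.png

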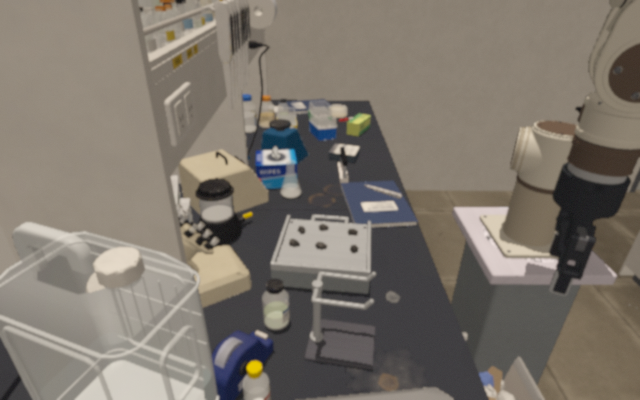

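```bash
cat > h.py <<'E'
from workcell import bot, vision, boxes_of
import cv2, numpy as np
from scipy.spatial.transform import Rotation as R
def tool():
    o=bot.get_obs(); T=np.eye(4); T[:3,:3]=R.from_quat(o["tool_rot"]).as_matrix(); T[:3,3]=o["eef_pos"]; return T
def model(n,T=None):
    m=vision.camera_model(n); f=200/np.tan(np.radians(m["fov_y"])/2)
    W=np.array(m["world_from_camera"]) if n!="wrist" else (tool() if T is None else T)@np.array(m["hand_eye"])
    return f,m["cx"],m["cy"],W,n=="wrist"
def ray(M,u,v):
    f,cx,cy,W,fe=M; a=np.array([u-cx,v-cy])
    if fe:
        r=np.hypot(*a)+1e-9; t=r/f; d=np.array([*(a/r*np.sin(t)),np.cos(t)])
    else: d=np.array([*(a/f),1.]); d/=np.linalg.norm(d)
    return W[:3,3],W[:3,:3]@d
def at(M,u,v,z):
    c,d=ray(M,u,v); return c+d*(z-c[2])/d[2]
def proj(M,P):
    f,cx,cy,W,fe=M; p=(np.asarray(P,float)-W[:3,3])@W[:3,:3]
    if fe:
        s=np.hypot(p[...,0],p[...,1])+1e-12; t=np.arctan2(s,p[...,2]); k=f*t/s
    else: k=f/p[...,2]
    return np.stack([cx+k*p[...,0],cy+k*p[...,1]],-1)
def tri(*rs):
    A=np.zeros((3,3));b=np.zeros(3)
    for c,d in rs:
        P=np.eye(3)-np.outer(d,d);A+=P;b+=P@c
    return np.linalg.solve(A,b)
def shot(n,f):
    T=tool(); im=vision.camera(n); cv2.imwrite(f,im[:,:,::-1]); return model(n,T),im
def rz(a):
    return np.array([[np.cos(a),-np.sin(a),0],[np.sin(a),np.cos(a),0],[0,0,1]])
E
python3 - <<'E'
from h import *
S=model("scene");D=model("side")
for n,a,b in [("scraper",(422,283),(342,164)),("drawerh",(328,232),(329,219)),("plate",(298,214),(320,250)),("stand",(237,194),(341,321)),("flask",(402,227),(289,179)),("bottle",(269,179),(275,305))]:
    print(n,np.round(tri(ray(S,*a),ray(D,*b)),3))
a=cv2.imread("pics/scene0.png")[140:310,205:455]; b=cv2.imread("pics/side0.png")[145:375,230:430]
a=cv2.resize(a,None,fx=3.0,fy=3.0,interpolation=cv2.INTER_CUBIC)[:, :]
b=cv2.resize(b,None,fx=2.6,fy=2.6,interpolation=cv2.INTER_CUBIC)
cv2.imwrite("pics/a.png",a);cv2.imwrite("pics/b.png",b)
print(a.shape,b.shape)
E
```

```text
scraper [ 0.475 -0.37   0.039]
drawerh [ 0.528 -0.021  0.034]
plate [0.554 0.114 0.032]
stand [0.519 0.351 0.045]
flask [ 0.65  -0.228  0.052]
bottle [0.649 0.304 0.041]
(510, 750, 3) (598, 520, 3)
```

View pics/a.png

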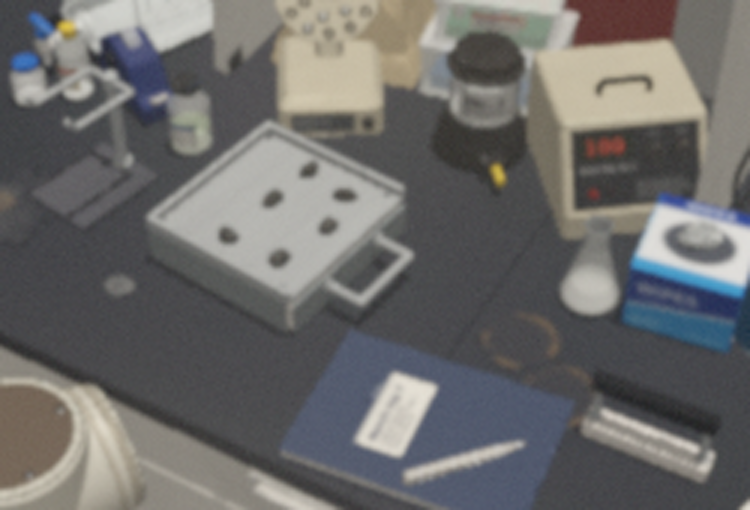

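View pics/b.png

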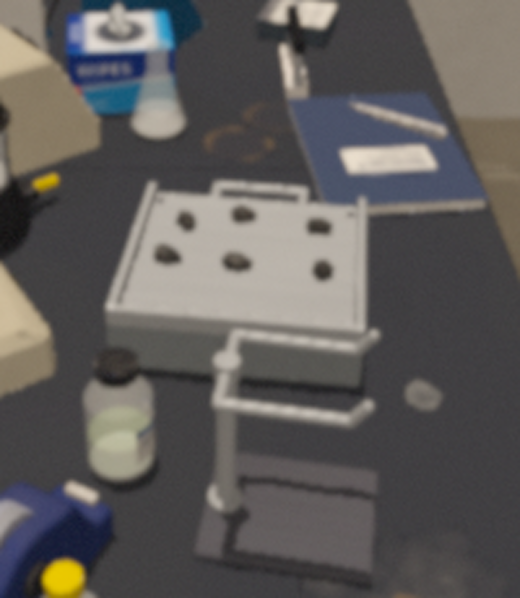

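Run:
```python
from h import *
S=model("scene");D=model("side")
s=lambda x,y,z:np.round(at(S,205+x/3,140+y/3,z),3)
d=lambda x,y,z:np.round(at(D,230+x/2.6,145+y/2.6,z),3)
print("plate rim scene FL,NL,R",s(268,125,.066),s(150,215,.066),s(405,188,.066))
print("plate rim side",d(150,185,.066),d(365,203,.066),d(110,308,.066),d(367,322,.066))
print("handle scene",s(362,302,.034),s(412,250,.034),"side",d(213,184,.039),d(308,189,.039))
print("tips scene",s(25,100,.15),s(68,122,.15),"side",d(377,335,.15),d(371,405,.15))
print("crossbar side",d(236,337,.139),d(218,402,.139),"scene",s(85,72,.139),s(130,92,.139))
print("bar scene",s(597,383,.074),s(717,420,.074)," block", s(585,425,.011),s(708,468,.011))
print("base side",d(380,468,.008),d(372,580,.008),d(197,555,.008))
print("chips scene",[s(*p,.060).tolist() for p in [(310,170),(273,199),(229,236),(345,195),(328,226),(279,259)]])
print("chips side",[d(*p,.060).tolist() for p in [(187,220),(243,214),(319,226),(167,254),(237,261),(323,270)]])
```

```text
plate rim scene FL,NL,R [0.657 0.196 0.066] [0.457 0.225 0.066] [ 0.639 -0.001  0.066]
plate rim side [0.64  0.012 0.066] [0.43  0.041 0.066] [0.662 0.206 0.066] [0.449 0.222 0.066]
handle scene [ 0.485 -0.033  0.034] [ 0.583 -0.041  0.034] side [ 0.578 -0.034  0.039] [ 0.479 -0.026  0.039]
tips scene [0.473 0.401 0.15 ] [0.466 0.334 0.15 ] side [0.463 0.339 0.15 ] [0.475 0.407 0.15 ]
crossbar side [0.559 0.329 0.139] [0.572 0.393 0.139] scene [0.56  0.385 0.139] [0.555 0.316 0.139]
bar scene [ 0.47  -0.308  0.074] [ 0.484 -0.426  0.074]  block [ 0.466 -0.304  0.011] [ 0.476 -0.43   0.011]
base side [0.447 0.325 0.008] [0.465 0.426 0.008] [0.585 0.406 0.008]
chips scene [[0.618, 0.113, 0.06], [0.554, 0.123, 0.06], [0.477, 0.133, 0.06], [0.6, 0.056, 0.06], [0.546, 0.046, 0.06], [0.474, 0.065, 0.06]]
chips side [[0.602, 0.065, 0.06], [0.549, 0.054, 0.06], [0.477, 0.073, 0.06], [0.618, 0.12, 0.06], [0.555, 0.13, 0.06], [0.479, 0.143, 0.06]]
```

```bash
cat >> h.py <<'E'
def go(p,ang,T=None):
    """shift (cm) in tool axes and twist to reach TCP p with tool y at world angle ang (deg)"""
    T=tool() if T is None else T
    d=T[:3,:3].T@(np.array(p)-T[:3,3])*100
    a=np.degrees(np.arctan2(T[1,1],T[0,1])); tw=-np.radians((ang-a+180)%360-180)
    print("go",np.round(d,2),"twist",round(tw,3)," at",np.round(T[:3,3],4),"ang",round(a,2),"tilt",np.round(T[:2,2],4)); return d,tw
E
python3 -c "
from h import *
go([.50,.02,.231],84.8)"
```

```text
go [-4.392e+01 -2.602e+01  3.000e-02] twist -0.369  at [0.2219 0.4481 0.2313] ang 63.65 tilt [-0.  0.]
```

Emit:
send_rows(
  motion="0 -4 -2.4 0 -0.04;0 -8 -4.8 0 -0.1;0 -12 -7.2 0 -0.16;0 -16 -9.5 0 -0.2;0 -20 -12 0 -0.24",
)

```text
clock: 1.3
eef_pos: [0.3487, 0.2504, 0.2315]
tool_rot: [0.108, 0.994, 0.0, 0.0]
ft_force: [1.0, -0.3, -0.2]
grip_width: 0.0424
grasp_force: 0.0
```

```bash
python3 -c "
from h import *
go([.50,.02,.231],84.8)"
```

```text
go [-19.75 -19.23   0.05] twist -0.127  at [0.3487 0.2504 0.2315] ang 77.54 tilt [0.0008 0.0005]
```

Emit:
send_rows(
  motion="0 -4 -3.8 0 -0.04;0 -8 -7.7 0 -0.08;0 -12 -11.5 0 -0.12;0 -16 -15.4 0 -0.13;0 -19.5 -19 0 -0.13",
)

```text
clock: 1.8
eef_pos: [0.4859, 0.0408, 0.2316]
tool_rot: [0.045, 0.999, 0.0, 0.0]
ft_force: [1.4, -0.4, 0.3]
grip_width: 0.0425
grasp_force: 0.0
```

Emit:
send_rows(
  motion="0 0 0 0 0;0 0 0 0 0",
)

```text
clock: 2.0
eef_pos: [0.4851, 0.0415, 0.231]
tool_rot: [0.047, 0.999, 0.0, -0.0]
ft_force: [-0.7, 0.9, -0.4]
grip_width: 0.0426
grasp_force: 0.0
```

Run:
```python
from h import *
M,im=shot("wrist","pics/w1.png"); np.save("M1.npy",np.array([M[0],M[1],M[2],*M[3].ravel()]))
go([.50,.02,.231],84.8)
for t in ["drawer_handle","plate_centre","chip0_centre","hook_rest"]:
    print(t,[(np.round(d["rect"]).tolist(),round(d["conf"],2)) for d in boxes_of("wrist",t)][:8])
```

```text
go [-1.74 -2.11  0.01] twist -0.0  at [0.4846 0.0425 0.2311] ang 84.8 tilt [-0.0009  0.0003]
drawer_handle [([281.0, 211.0, 49.0, 162.0], 0.7)]
plate_centre [([372.0, 214.0, 234.0, 185.0], 0.77)]
chip0_centre [([347.0, 167.0, 16.0, 22.0], 0.91)]
hook_rest [([573.0, 188.0, 133.0, 124.0], 0.56), ([373.0, 214.0, 231.0, 187.0], 0.34)]
```

View pics/w1.png

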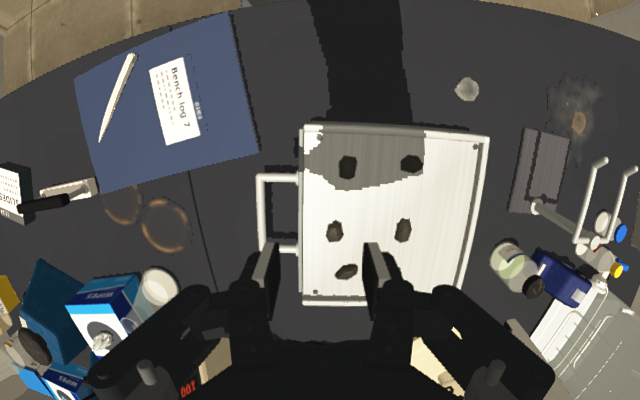

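```bash
cat >> h.py <<'E'
from scipy.optimize import least_squares
def load(f):
    a=np.load(f); return a[0],a[1],a[2],a[3:].reshape(4,4),True
def fit(obs,x0):
    """obs: list of (Model,(u,v),(lx,ly,zworld)); fit x,y,yaw"""
    def wp(x): return [np.array([x[0],x[1],0])+rz(x[2])@np.array([l[0],l[1],0])+[0,0,l[2]] for _,_,l in obs]
    r=least_squares(lambda x:np.concatenate([proj(m,p)-uv for (m,uv,_),p in zip(obs,wp(x))]),x0,loss="soft_l1",f_scale=2)
    return r.x,np.round(r.fun.reshape(-1,2),1).tolist()
E
python3 - <<'E'
from h import *
M=load("M1.npy")
x,e=fit([(M,(489,136),(-.108,.104,.066)),(M,(303,123),(-.108,-.1,.066)),(M,(302,306),(.108,-.1,.066)),(M,(464,304),(.108,.104,.066))],[.55,.11,-.09])
print("plate",np.round(x,4),e)
h=[at(M,261,178,.034),at(M,262,247,.034)]; print("handle",np.round(h,4),"local",[np.round(rz(-x[2])@(p-[x[0],x[1],0]),4) for p in h])
print("predict chips",[np.round(rz(-x[2])@(at(M,*p,.06)-[x[0],x[1],0]),3)[:2].tolist() for p in [(347,167),(411,164),(335,231),(403,230),(346,271)]])
S=model("scene");D=model("side")
s,e=fit([(M,(524,128),(-.049,-.05,.008)),(M,(569,137),(-.049,.05,.008)),(M,(511,211),(.077,-.05,.008)),(M,(603,160),(-.034,-.035,.151)),(M,(634,170),(-.034,.035,.151)),
 (D,(230+377/2.6,145+335/2.6),(-.034,-.035,.151)),(D,(230+371/2.6,145+405/2.6),(-.034,.035,.151)),(D,(230+380/2.6,145+468/2.6),(-.049,-.05,.008)),(D,(230+372/2.6,145+580/2.6),(-.049,.05,.008))],[.5,.37,-.1])
print("stand",np.round(s,4),e)
c=(h[0]+h[1])/2; go([c[0],c[1],.11],90+np.degrees(x[2]))
E
```

```text
plate [ 0.5475  0.1157 -0.1165] [[1.5, -0.2], [-0.0, 1.1], [0.4, -0.2], [-6.1, -2.2]]
handle [[ 0.4864 -0.0274  0.034 ]
 [ 0.5733 -0.0401  0.034 ]] local [array([-0.044 , -0.1492,  0.034 ]), array([ 0.0438, -0.1517,  0.034 ])]
predict chips [[-0.064, -0.054], [-0.07, 0.014], [0.008, -0.064], [0.006, 0.013], [0.059, -0.049]]
stand [ 0.5049  0.366  -0.1577] [[0.7, -1.7], [2.5, 0.1], [-2.8, 2.1], [2.9, 0.0], [2.2, -2.3], [-1.7, -1.3], [-0.9, -0.9], [-0.9, -0.3], [0.4, -1.2]]
go [-5.21 -7.35 12.15] twist 0.029  at [0.4843 0.044  0.2315] ang 84.99 tilt [0.0001 0.0001]
```

Emit:
send_rows(
  motion="0 -2 -3 3 0.03;0 -4 -6 6 0.03;0 -5.2 -7.35 9 0.03;0 -5.2 -7.35 12 0.03;0 -5.2 -7.35 12 0.03",
)

```text
clock: 2.75
eef_pos: [0.5265, -0.0343, 0.1072]
tool_rot: [0.059, 0.998, 0.0, -0.005]
ft_force: [0.1, 0.1, -0.6]
grip_width: 0.0429
grasp_force: 0.0
```

Run:
```python
from h import *
M,im=shot("wrist","pics/w2.png"); np.save("M2.npy",np.array([M[0],M[1],M[2],*M[3].ravel()]))
go([.530,-.034,.017],83.4)
print(np.round(proj(M,[[.530,-.034,.034],[.4864,-.0274,.034],[.5733,-.0401,.034]])))
```

```text
go [-0.25  0.04  9.27] twist -0.003  at [ 0.528  -0.0341  0.1097] ang 83.22 tilt [-0.0054  0.0004]
[[322. 214.]
 [324. 155.]
 [321. 265.]]
```

View pics/w2.png

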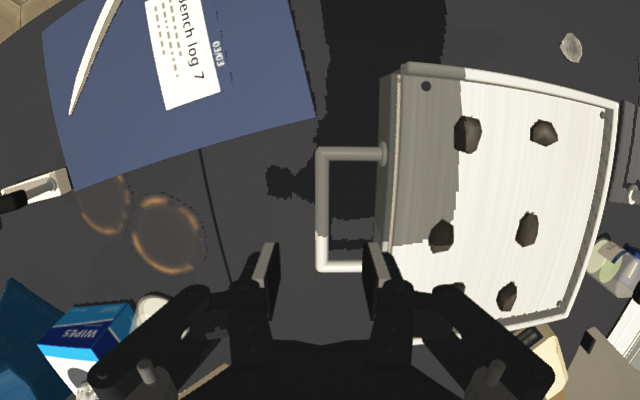

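Emit:
send_rows(
  motion="0 -0.2 0 3 0;0 -0.2 0 6 0;0 -0.2 0 8.5 0;0 -0.2 0 9.2 0;0 -0.2 0 9.2 0",
)

```text
clock: 3.3
eef_pos: [0.5323, -0.0346, 0.0201]
tool_rot: [0.059, 0.998, 0.0, 0.0]
ft_force: [-0.1, 0.8, -0.4]
grip_width: 0.0424
grasp_force: 0.0
```

Emit:
send_rows(
  motion="1 0 0 0 0;1 0 0 0 0;1 0 0 0 0;1 0 0 0 0;1 0 0 0 0",
)

```text
clock: 3.8
eef_pos: [0.5337, -0.0353, 0.0214]
tool_rot: [0.06, 0.998, 0.0, 0.002]
ft_force: [-0.5, 0.9, 7.2]
grip_width: 0.0077
grasp_force: 58.7
```

Emit:
send_rows(
  motion="1 0 -1 0 0;1 0 -2.5 0 0;1 0 -4 0 0;1 0 -5.5 0 0;1 0 -7 0 0",
)

```text
clock: 4.3
eef_pos: [0.5253, -0.1049, 0.0214]
tool_rot: [0.06, 0.998, 0.001, 0.002]
ft_force: [-0.5, 3.0, 6.3]
grip_width: 0.0075
grasp_force: 58.8
```

Emit:
send_rows(
  motion="1 0 -1 0 0;1 0 -2 0 0;1 0 -2.8 0 0;1 0 -3.2 0 0;1 0 -3.2 0 0",
)

```text
clock: 4.8
eef_pos: [0.5225, -0.1283, 0.0213]
tool_rot: [0.057, 0.998, 0.009, 0.003]
ft_force: [3.1, 24.7, 8.8]
grip_width: 0.0081
grasp_force: 59.6
```

Run:
```python
from h import *
o=bot.get_obs();print(o["ft_force"],o["eef_pos"],np.linalg.norm(o["eef_pos"][:2]-[.5337,-.0353]))
```

```text
[ 3.07602893 24.72150173  8.79712708] [ 0.52245803 -0.12829668  0.02133101] 0.09367371178386462
```

Emit:
send_rows(
  motion="1 0 0.6 0 0;0.1 0 0.6 0 0;0.1 0 0.6 0 0;0.1 0 0.6 0 0;0.1 0 0.6 -1 0",
)

```text
clock: 5.3
eef_pos: [0.519, -0.1309, 0.0282]
tool_rot: [0.06, 0.998, 0.0, -0.002]
ft_force: [-0.4, 1.1, -0.4]
grip_width: 0.0387
grasp_force: 0.0
```

Emit:
send_rows(
  motion="0 0 0 -4 0;0 0 0 -8 0;0 0 0 -12 0;0 0 0 -15 0;0 0 0 -17 0",
)

```text
clock: 5.8
eef_pos: [0.5215, -0.1315, 0.203]
tool_rot: [0.06, 0.998, -0.001, 0.002]
ft_force: [0.8, 0.2, 0.1]
grip_width: 0.0427
grasp_force: 0.0
```

Run:
```python
from h import *
M,im=shot("wrist","pics/w3.png"); np.save("M3.npy",np.array([M[0],M[1],M[2],*M[3].ravel()]))
go([.45,-.33,.22],6.8)
for t in ["scraper_grip","drawer_handle","flask_mid"]:
    print(t,[(np.round(d["rect"]).tolist(),round(d["conf"],2)) for d in boxes_of("wrist",t)][:3])
```

```text
go [  4.84 -20.55  -1.44] twist 1.331  at [ 0.5229 -0.1318  0.2058] ang 83.09 tilt [ 0.0088 -0.0024]
scraper_grip [([507.0, 123.0, 18.0, 23.0], 0.67), ([121.0, 167.0, 115.0, 49.0], 0.56)]
drawer_handle []
flask_mid [([260.0, 269.0, 50.0, 31.0], 0.51)]
```

View pics/w3.png

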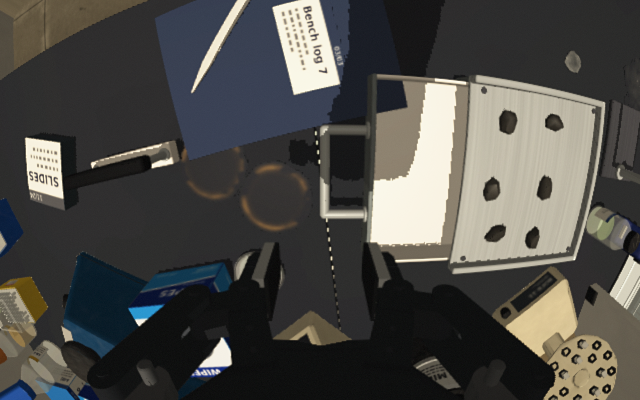

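Run:
```python
from h import *
M=load("M3.npy")
h=[at(M,325,128,.034),at(M,325,214,.034)];x=np.array([.5475,.1157,0]);y=-.1165
print("handle local",[np.round(rz(-y)@(p-x),4)[:2] for p in h])
print("chips",[np.round(rz(-y)@(at(M,*p,.06)-x),3)[:2].tolist() for p in [(508,122),(554,122),(492,188),(545,187),(495,233),(532,238)]])
cs=[(473,78),(603,101),(576,258),(450,270)]
print("plate corners",[np.round(rz(-y)@(at(M,*p,.066)-x),3)[:2].tolist() for p in cs])
b=[at(M,67,183,.074),at(M,152,163,.074),at(M,93,165,.022),at(M,180,152,.022)]
print(np.round(b,4)); 
d=b[1]-b[0];print(np.degrees(np.arctan2(d[1],d[0])),np.linalg.norm(d))
```

```text
handle local [array([-0.0471, -0.2445]), array([ 0.0446, -0.2446])]
chips [[-0.064, -0.055], [-0.07, 0.013], [0.008, -0.066], [0.006, 0.012], [0.061, -0.051], [0.07, 0.009]]
plate corners [[-0.104, -0.103], [-0.107, 0.097], [0.105, 0.103], [0.101, -0.105]]
[[ 0.4776 -0.4283  0.074 ]
 [ 0.4758 -0.2943  0.074 ]
 [ 0.4686 -0.4241  0.022 ]
 [ 0.4755 -0.2865  0.022 ]]
90.79470756544652 0.13397941892612664
```

Emit:
send_rows(
  motion="-0.4 0.5 -4 -0.3 -0.14;-0.4 1 -8 -0.6 -0.2;-0.4 1.5 -12 -0.9 -0.1;-0.4 1.9 -16 -1.2 0.05;-0.4 2.2 -21.2 -1.5 0.2",
)

```text
clock: 6.5
eef_pos: [0.4724, -0.3366, 0.2124]
tool_rot: [0.162, 0.987, 0.001, -0.002]
ft_force: [1.2, -0.9, 0.4]
grip_width: 0.0597
grasp_force: 0.0
```

```bash
python3 -c "
from h import *
go([.476,-.34,.22],3)"
```

```text
go [-0.44 -0.21 -0.77] twist 1.194  at [ 0.4724 -0.3366  0.2124] ang 71.4 tilt [-0.003   0.0027]
```

Emit:
send_rows(
  motion="-0.4 -0.4 -0.2 -0.7 0.14;-0.4 -0.4 -0.2 -0.7 0.28;-0.4 -0.4 -0.2 -0.7 0.42;-0.4 -0.4 -0.2 -0.7 0.56;-0.4 -0.4 -0.2 -0.7 0.7",
)

```text
clock: 7.0
eef_pos: [0.4758, -0.3392, 0.2188]
tool_rot: [0.491, 0.871, 0.0, -0.002]
ft_force: [0.3, -0.3, -1.2]
grip_width: 0.0597
grasp_force: 0.0
```

Emit:
send_rows(
  motion="-0.4 0 0 0 0.14;-0.4 0 0 0 0.28;-0.4 0 0 0 0.42;-0.4 0 0 0 0.48;-0.4 0 0 0 0.48",
)

```text
clock: 7.5
eef_pos: [0.476, -0.3391, 0.2191]
tool_rot: [0.682, 0.732, -0.0, -0.002]
ft_force: [0.2, -0.2, -0.7]
grip_width: 0.0598
grasp_force: 0.0
```

Run:
```python
from h import *
M,im=shot("wrist","pics/w4.png"); np.save("M4.npy",np.array([M[0],M[1],M[2],*M[3].ravel()]))
go([.476,-.36,.22],3)
```

```text
go [-2.07 -0.16 -0.07] twist 0.02  at [ 0.4761 -0.3392  0.2193] ang 4.13 tilt [-0.0029  0.002 ]
```

View pics/w4.png

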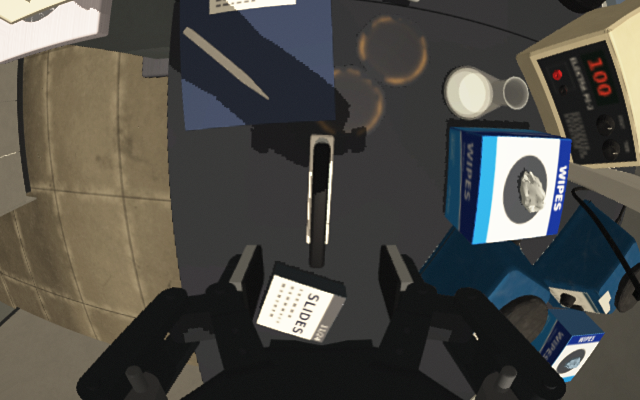

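Run:
```python
from h import *
M=load("M4.npy")
a,b=at(M,321,143,.084),at(M,316.5,266,.084); d=a-b;c=(a+b)/2
an=np.degrees(np.arctan2(d[1],d[0])); print(np.round(a,4),np.round(b,4),np.linalg.norm(d),an,c)
q=[at(M,322,136,.022),at(M,317,243,.022)];print(np.round(q,4))
go([c[0],c[1],.055],an-90)
```

```text
[ 0.4733 -0.2988  0.084 ] [ 0.4776 -0.4242  0.084 ] 0.12550795949619803 91.95707473852374 [ 0.47543835 -0.361508    0.084     ]
[[ 0.4743 -0.2993  0.022 ]
 [ 0.4775 -0.4281  0.022 ]]
go [-2.26 -0.19 16.43] twist 0.038  at [ 0.4761 -0.3392  0.2193] ang 4.13 tilt [-0.0029  0.002 ]
```

Emit:
send_rows(
  motion="-0.4 -2.3 -0.15 3 0.035;-0.4 -2.3 -0.15 7 0.035;-0.4 -2.3 -0.15 11 0.035;-0.4 -2.3 -0.15 14.5 0.035;-0.4 -2.3 -0.15 16.3 0.035",
)

```text
clock: 8.05
eef_pos: [0.4744, -0.3608, 0.0535]
tool_rot: [0.694, 0.72, -0.0, -0.004]
ft_force: [1.4, 0.2, -0.2]
grip_width: 0.0601
grasp_force: 0.0
```

Emit:
send_rows(
  motion="-0.4 0 0 0 0;1 0 0 0 0;1 0 0 0 0;1 0 0 0 0;1 0 0 0 0",
)

```text
clock: 8.55
eef_pos: [0.4778, -0.3635, 0.06]
tool_rot: [0.694, 0.72, -0.0, 0.002]
ft_force: [-0.8, -0.9, 4.5]
grip_width: 0.0147
grasp_force: 59.4
```

Emit:
send_rows(
  motion="1 0 0 0 0;1 0 0 0 0",
)

```text
clock: 8.75
eef_pos: [0.4778, -0.3635, 0.06]
tool_rot: [0.694, 0.72, -0.0, 0.002]
ft_force: [-1.3, 0.1, 6.5]
grip_width: 0.0152
grasp_force: 59.7
```

Run:
```python
from h import *
o=bot.get_obs();print(o["ft_force"],o["eef_pos"])
go([.475,-.362,.22],2)
```

```text
[-1.3324473   0.1348588   6.46751276] [ 0.47779492 -0.36349607  0.0599984 ]
go [  0.12  -0.24 -16.  ] twist 0.001  at [ 0.4778 -0.3635  0.06  ] ang 2.06 tilt [ 0.0021 -0.0023]
```

Emit:
send_rows(
  motion="1 0 0 -2 0;1 0 0 -5.5 0;1 0 0 -9.5 0;1 0 0 -13 0;1 0 0 -16 0",
)

```text
clock: 9.25
eef_pos: [0.4773, -0.3626, 0.2203]
tool_rot: [0.694, 0.72, 0.0, 0.001]
ft_force: [0.5, -0.7, -1.6]
grip_width: 0.0149
grasp_force: 58.8
```

```bash
cat >> h.py <<'E'
PC=np.array([.5475,.1157,0]);PY=-.1165
def pl(lx,ly,z): return PC+rz(PY)@np.array([lx,ly,0])+[0,0,z]
E
python3 - <<'E'
from h import *
o=bot.get_obs();print(o["ft_force"],o["eef_pos"],o["grip_width"])
go(pl(-.029,.062,.22),83.3)
E
```

```text
[ 0.49183189 -0.72081811 -1.61433612] [ 0.47734493 -0.36258537  0.22029831] 0.014884578531901642
go [54.11  6.82  0.  ] twist -1.418  at [ 0.4773 -0.3626  0.2203] ang 2.07 tilt [ 0.0015 -0.0007]
```

Emit:
send_rows(
  motion="1 3 0.4 0 -0.1;1 7 0.9 0 -0.23;1 11 1.4 0 -0.36;1 15 1.9 0 -0.49;1 19 2.4 0 -0.62",
)

```text
clock: 9.75
eef_pos: [0.494, -0.1702, 0.218]
tool_rot: [0.439, 0.898, 0.0, -0.0]
ft_force: [1.0, 0.6, -1.9]
grip_width: 0.015
grasp_force: 58.8
```

Run:
```python
from h import *
go(pl(-.029,.062,.22),83.3)
```

```text
go [25.73 24.06 -0.18] twist -0.793  at [ 0.494  -0.1702  0.218 ] ang 37.88 tilt [0.     0.0006]
```

Emit:
send_rows(
  motion="1 3 2.8 0 -0.13;1 6 5.6 0 -0.26;1 9 8.4 0 -0.39;1 12 11.2 -0.1 -0.52;1 15 14 -0.2 -0.65",
)

```text
clock: 10.25
eef_pos: [0.5134, 0.0342, 0.2201]
tool_rot: [0.129, 0.992, 0.0, -0.0]
ft_force: [1.2, 0.2, -1.9]
grip_width: 0.0149
grasp_force: 58.8
```

Run:
```python
from h import *
go(pl(-.029,.062,.2),83.3)
```

```text
go [ 2.54 14.48  2.02] twist -0.142  at [0.5134 0.0342 0.2201] ang 75.14 tilt [-0.0001  0.0003]
```

Emit:
send_rows(
  motion="1 0.8 4 0.5 -0.07;1 1.5 8 1 -0.14;1 2.2 12 1.5 -0.14;1 2.5 14.4 2 -0.14;1 2.5 14.4 2 -0.14",
)

```text
clock: 10.75
eef_pos: [0.5266, 0.1812, 0.1989]
tool_rot: [0.06, 0.998, 0.0, -0.001]
ft_force: [-0.7, -1.1, -2.1]
grip_width: 0.0147
grasp_force: 58.9
```

Emit:
send_rows(
  motion="1 0 0 0 0",
)

```text
clock: 10.85
eef_pos: [0.5267, 0.1782, 0.1996]
tool_rot: [0.062, 0.998, -0.0, -0.001]
ft_force: [0.2, -0.4, -1.4]
grip_width: 0.0151
grasp_force: 58.9
```

Run:
```python
from h import *
M,im=shot("wrist","pics/w5.png"); np.save("M5.npy",np.array([M[0],M[1],M[2],*M[3].ravel()]))
go(pl(-.029,.062,.115),83.3)
```

```text
go [0.13 0.3  8.49] twist -0.008  at [0.5269 0.1775 0.1999] ang 82.86 tilt [-0.0008 -0.0006]
```

View pics/w5.png

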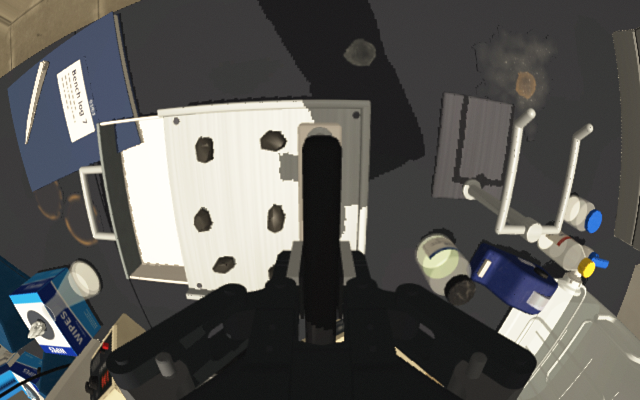

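Emit:
send_rows(
  motion="1 0.1 0.3 3 -0.01;1 0.1 0.3 6 -0.01;1 0.1 0.3 8 -0.01;1 0.1 0.3 8.5 -0.01;1 0.1 0.3 8.6 -0.01",
)

```text
clock: 11.4
eef_pos: [0.5264, 0.1796, 0.1146]
tool_rot: [0.058, 0.998, -0.0, -0.0]
ft_force: [-0.5, -0.3, -1.3]
grip_width: 0.0148
grasp_force: 59.0
```

Run:
```python
from h import *
M=load("M5.npy");M1=load("M1.npy");D=model("side")
s,e=fit([(M,(444,94),(-.049,-.05,.008)),(M,(513,103),(-.049,.05,.008)),(M,(433,196),(.077,-.05,.008)),(M,(527,114),(-.034,-.035,.151)),(M,(587,127),(-.034,.035,.151)),
(M1,(524,128),(-.049,-.05,.008)),(M1,(569,137),(-.049,.05,.008)),(M1,(603,158),(-.034,-.035,.151)),(M1,(634,170),(-.034,.035,.151)),
 (D,(230+377/2.6,145+335/2.6),(-.034,-.035,.151)),(D,(230+371/2.6,145+405/2.6),(-.034,.035,.151))],[.5,.37,-.1])
print("stand",np.round(s,4),e)
print(bot.get_obs()["ft_force"]); go(pl(-.029,.062,.114),83.3); go(pl(-.029,-.122,.114),83.3)
```

```text
stand [ 0.5053  0.3642 -0.1516] [[-2.7, -2.6], [0.6, -0.5], [-2.1, 3.3], [1.6, -0.1], [1.3, -0.3], [-0.5, -1.2], [1.6, 0.2], [1.7, 2.7], [1.4, -2.0], [-2.2, -2.0], [-1.2, -1.7]]
[-0.53410901 -0.28466683 -1.3428787 ]
go [0.06 0.1  0.06] twist 0.0  at [0.5264 0.1796 0.1146] ang 83.31 tilt [-0.0006 -0.0004]
go [  0.05 -18.3    0.07] twist 0.0  at [0.5264 0.1796 0.1146] ang 83.31 tilt [-0.0006 -0.0004]
```

Emit:
send_rows(
  motion="1 0 0 0.1 0;1 0 0 0.2 0;1 0 0 0.3 0;1 0 0 0.3 0",
)

```text
clock: 11.8
eef_pos: [0.5275, 0.1804, 0.114]
tool_rot: [0.058, 0.998, 0.0, 0.002]
ft_force: [-3.7, -2.6, 9.9]
grip_width: 0.0147
grasp_force: 60.6
```

Emit:
send_rows(
  motion="1 0 -1 -0.1 0;1 0 -2.4 -0.15 0;1 0 -3.8 -0.15 0;1 0 -5.2 -0.15 0;1 0 -6.6 -0.15 0",
)

```text
clock: 12.3
eef_pos: [0.5202, 0.1151, 0.1139]
tool_rot: [0.057, 0.998, 0.002, 0.001]
ft_force: [0.4, 4.5, 5.4]
grip_width: 0.0151
grasp_force: 59.6
```

Emit:
send_rows(
  motion="1 0 -1.3 0 0;1 0 -2.6 0 0;1 0 -3.9 0 0;1 0 -5.2 0 0;1 0 -6.5 0 0",
)

```text
clock: 12.8
eef_pos: [0.5126, 0.0506, 0.1139]
tool_rot: [0.058, 0.998, 0.002, 0.001]
ft_force: [-0.3, 5.5, 6.5]
grip_width: 0.0151
grasp_force: 59.7
```

Run:
```python
from h import *
print(bot.get_obs()["ft_force"]); go(pl(-.029,-.122,.114),83.3)
```

```text
[-0.28088354  5.49083237  6.54802625]
go [ 0.19 -5.32 -0.03] twist 0.002  at [0.5126 0.0506 0.1139] ang 83.4 tilt [0.003 0.003]
```

Emit:
send_rows(
  motion="1 0.1 -1.2 0 0;1 0.1 -2.4 0 0;1 0.2 -3.5 -0.1 0;1 0.2 -4.5 -0.2 0;1 0.2 -5.5 -0.2 0",
)

```text
clock: 13.3
eef_pos: [0.502, -0.0052, 0.1139]
tool_rot: [0.058, 0.998, -0.001, -0.001]
ft_force: [-0.1, 0.1, -1.2]
grip_width: 0.0146
grasp_force: 58.8
```

Emit:
send_rows(
  motion="1 0 -0.3 0 0;1 0 -0.3 -2 0;1 0 -0.3 -5 0;1 0 -0.3 -8 0;1 0 -0.3 -8 0",
)

```text
clock: 13.8
eef_pos: [0.5056, -0.0068, 0.1985]
tool_rot: [0.057, 0.998, 0.0, 0.004]
ft_force: [0.3, -0.1, -1.4]
grip_width: 0.0152
grasp_force: 59.1
```

Run:
```python
from h import *
M,im=shot("wrist","pics/w6.png"); np.save("M6.npy",np.array([M[0],M[1],M[2],*M[3].ravel()]))
for t in ["chip0_centre"]:
  for d in boxes_of("wrist",t):
    u,v=d["rect"][:2]; f=lambda z:np.round(rz(-PY)@(at(M,u,v,z)-PC),3)[:2]
    print(np.round(d["rect"]),round(d["conf"],2),"plate",f(.06),"drawer",f(.013))
go(pl(.029,.062,.2),83.3)
```

```text
[288. 164.  17.  19.] 0.85 plate [-0.046 -0.157] drawer [-0.036 -0.162]
go [-5.92 18.86 -0.53] twist 0.002  at [ 0.5031 -0.0066  0.1947] ang 83.43 tilt [ 0.0006 -0.0002]
```

Emit:
send_rows(
  motion="1 -1.2 4 -0.2 0;1 -2.5 8 -0.2 0;1 -4 12 -0.2 0;1 -5.2 16 -0.2 0;1 -5.9 18.8 -0.2 0",
)

```text
clock: 14.4
eef_pos: [0.5828, 0.1757, 0.1938]
tool_rot: [0.057, 0.998, -0.001, -0.002]
ft_force: [0.1, 0.5, -1.7]
grip_width: 0.0151
grasp_force: 59.0
```

Emit:
send_rows(
  motion="1 0 0 0 0",
)

```text
clock: 14.5
eef_pos: [0.5829, 0.177, 0.1934]
tool_rot: [0.055, 0.998, -0.0, -0.002]
ft_force: [0.1, -1.2, -1.9]
grip_width: 0.0153
grasp_force: 59.1
```

Run:
```python
from h import *
M,im=shot("wrist","pics/w7.png"); np.save("M7.npy",np.array([M[0],M[1],M[2],*M[3].ravel()]))
go(pl(.029,.062,.114),83.3)
g=cv2.cvtColor(im,cv2.COLOR_RGB2GRAY)
def rect(z,X,Y): # rectified view, 1mm/px
    xs=np.arange(*X,.001);ys=np.arange(*Y,.001);gx,gy=np.meshgrid(xs,ys,indexing="ij")
    P=np.stack([gx,gy,0*gx],-1)@rz(PY).T+PC+[0,0,z]
    uv=proj(M,P).astype(np.float32); return cv2.remap(g,uv[...,0],uv[...,1],cv2.INTER_LINEAR),xs,ys
for nm,z,X,Y in [("plate",.06,(-.095,.095),(-.1,.09)),("drawer",.012,(-.095,.095),(-.19,-.105))]:
    r,xs,ys=rect(z,X,Y); n,l,st,c=cv2.connectedComponentsWithStats((r<95).astype(np.uint8))
    print(nm,[(round(xs[0]+c[i][1]/1000,3),round(ys[0]+c[i][0]/1000,3),int(st[i][4])) for i in range(1,n) if st[i][4]>80])
```

```text
go [-0.18 -0.07  7.96] twist 0.005  at [0.5821 0.1749 0.1936] ang 83.61 tilt [-0.0046 -0.0016]
plate [(np.float64(0.039), np.float64(0.065), 4118), (np.float64(0.061), np.float64(-0.046), 361), (np.float64(0.071), np.float64(0.012), 374)]
drawer [(np.float64(-0.08), np.float64(-0.175), 914), (np.float64(-0.066), np.float64(-0.136), 359), (np.float64(-0.036), np.float64(-0.159), 327), (np.float64(0.016), np.float64(-0.141), 608)]
```

Emit:
send_rows(
  motion="1 -0.2 0 3 0.005;1 -0.2 0 6 0.005;1 -0.2 0 7.5 0.005;1 -0.2 0 8 0.005;1 -0.2 0 8.15 0.005",
)

```text
clock: 15.05
eef_pos: [0.5837, 0.1717, 0.1144]
tool_rot: [0.06, 0.998, -0.001, -0.001]
ft_force: [-0.2, -0.1, -1.0]
grip_width: 0.0147
grasp_force: 59.3
```

Run:
```python
from h import *
print(bot.get_obs()["ft_force"]); go(pl(.029,-.122,.114),83.3)
```

```text
[-0.18024201 -0.10167956 -0.99507108]
go [ -0.04 -18.18   0.07] twist -0.004  at [0.5837 0.1717 0.1144] ang 83.07 tilt [-0.003  -0.0014]
```

Emit:
send_rows(
  motion="1 0 0 0.15 0;1 0 -1.4 0.15 0;1 0 -2.8 0.15 0;1 0 -4.2 0.15 0;1 0 -5.6 0.15 0",
)

```text
clock: 15.55
eef_pos: [0.5786, 0.1162, 0.114]
tool_rot: [0.06, 0.998, 0.0, 0.0]
ft_force: [0.8, 1.9, 0.3]
grip_width: 0.0148
grasp_force: 59.3
```

Emit:
send_rows(
  motion="1 0 -1.4 0 0;1 0 -2.8 0 0;1 0 -4.2 0 0;1 0 -5.6 0 0;1 0 -7 0 0",
)

```text
clock: 16.05
eef_pos: [0.5702, 0.0472, 0.114]
tool_rot: [0.06, 0.998, 0.0, 0.0]
ft_force: [0.2, 2.0, 2.8]
grip_width: 0.0148
grasp_force: 59.6
```

Emit:
send_rows(
  motion="1 0 -1.2 0 0;1 0 -2.4 0 0;1 0 -3.6 -0.1 0;1 0 -4.8 -0.2 0;1 0 -5.7 -0.2 0",
)

```text
clock: 16.55
eef_pos: [0.5623, -0.0101, 0.1149]
tool_rot: [0.06, 0.998, -0.001, -0.001]
ft_force: [0.1, -1.2, -2.3]
grip_width: 0.0149
grasp_force: 59.1
```

Emit:
send_rows(
  motion="1 0 0 0 0;1 0 0 -3 0;1 0 1 -6 0;1 0 4 -9 0;1 0 8 -10 0",
)

```text
clock: 17.05
eef_pos: [0.5746, 0.0707, 0.2194]
tool_rot: [0.061, 0.998, 0.0, 0.003]
ft_force: [1.8, -0.9, -1.2]
grip_width: 0.0149
grasp_force: 59.3
```

```bash
cat > chips.py <<'E'
from h import *
import sys
M,im=shot("wrist",sys.argv[1])
g=cv2.cvtColor(im,cv2.COLOR_RGB2GRAY)
for nm,z,X,Y in [("plate",.06,(-.095,.095),(-.1,.09)),("drawer",.012,(-.095,.095),(-.185,-.105))]:
    xs=np.arange(*X,.001);ys=np.arange(*Y,.001);gx,gy=np.meshgrid(xs,ys,indexing="ij")
    P=np.stack([gx,gy,0*gx],-1)@rz(PY).T+PC+[0,0,z]
    uv=proj(M,P).astype(np.float32); r=cv2.remap(g,uv[...,0],uv[...,1],cv2.INTER_LINEAR)
    cv2.imwrite(f"pics/rect_{nm}.png",cv2.resize(r,None,fx=3,fy=3))
    for th in (60,95):
        n,l,st,c=cv2.connectedComponentsWithStats((r<th).astype(np.uint8))
        print(nm,th,[(round(xs[0]+float(c[i][1])/1000,3),round(ys[0]+float(c[i][0])/1000,3),int(st[i][4])) for i in range(1,n) if st[i][4]>60])
E
python3 chips.py pics/w8.png; python3 -c "
from h import *
print(np.round(bot.get_obs()['ft_force'],1));go([.43,.36,.26],-8.7)"
```

```text
plate 60 [(np.float64(0.042), np.float64(-0.041), 4075)]
plate 95 [(np.float64(0.009), np.float64(-0.002), 10513), (np.float64(-0.047), np.float64(-0.033), 267)]
drawer 60 [(np.float64(-0.037), np.float64(-0.161), 189), (np.float64(0.013), np.float64(-0.14), 448), (np.float64(0.079), np.float64(-0.13), 65)]
drawer 95 [(np.float64(-0.081), np.float64(-0.173), 766), (np.float64(-0.066), np.float64(-0.135), 342), (np.float64(-0.036), np.float64(-0.16), 339), (np.float64(0.013), np.float64(-0.139), 519), (np.float64(0.05), np.float64(-0.118), 305), (np.float64(0.084), np.float64(-0.134), 357)]
[ 2.5  3.2 -0.6]
go [17.65 26.33 -3.95] twist 1.607  at [0.5754 0.0784 0.2197] ang 83.4 tilt [0.0074 0.0067]
```

Emit:
send_rows(
  motion="1 1 2 -1 0.13;1 3 4 -2 0.26;1 5 7 -3 0.39;1 7 10 -4 0.52;1 9.5 13 -4 0.65",
)

```text
clock: 17.6
eef_pos: [0.4942, 0.2129, 0.2566]
tool_rot: [0.378, 0.926, 0.001, 0.001]
ft_force: [0.9, 0.6, -1.9]
grip_width: 0.0148
grasp_force: 59.3
```

```bash
cat >> h.py <<'E'
SC=np.array([.5053,.3642,0]);SY=-.1516
def st(lx,ly,z): return SC+rz(SY)@np.array([lx,ly,0])+[0,0,z]
E
python3 -c "
from h import *
go(st(-.09,0,.26),-8.7)"
```

```text
go [17.1   6.33 -0.34] twist 0.947  at [0.4942 0.2129 0.2566] ang 45.59 tilt [0.0022 0.0009]
```

Emit:
send_rows(
  motion="1 3.5 1.3 0 0.13;1 7 2.6 0 0.26;1 10.5 3.9 -0.2 0.39;1 14 5.2 -0.3 0.52;1 17 6.3 -0.3 0.65",
)

```text
clock: 18.1
eef_pos: [0.4145, 0.3767, 0.2582]
tool_rot: [0.653, 0.757, -0.0, -0.0]
ft_force: [0.4, 1.0, -1.3]
grip_width: 0.015
grasp_force: 59.4
```

Emit:
send_rows(
  motion="1 0 0 0 0.13;1 0 0 0 0.26;1 0 0 0 0.29;1 0 0 0 0.29",
)

```text
clock: 18.5
eef_pos: [0.4153, 0.3751, 0.258]
tool_rot: [0.754, 0.657, -0.001, 0.0]
ft_force: [-0.8, 0.2, -1.3]
grip_width: 0.015
grasp_force: 59.4
```

```bash
python3 -c "
from h import *
M,im=shot('wrist','pics/w9.png'); np.save('M9.npy',np.array([M[0],M[1],M[2],*M[3].ravel()]))
print(np.round(proj(M,[st(-.034,-.035,.151),st(-.034,.035,.151),st(.062,-.035,.139),pl(0,0,.054),pl(0,-.15,.01)])))
go(st(-.09,0,.159),-8.7)"
```

```text
[[383. 230.]
 [390. 152.]
 [473. 224.]
 [430. 325.]
 [410. 367.]]
go [0.3  0.06 9.91] twist 0.014  at [0.4155 0.375  0.2581] ang -7.88 tilt [-0.0008 -0.0008]
```

Run:
```python
from h import *
w=cv2.imread("pics/w9.png")
_,_=shot("side","pics/side9.png");_,_=shot("scene","pics/scene9.png")
s=cv2.imread("pics/side9.png");c=cv2.imread("pics/scene9.png")
A=cv2.resize(w[100:300,300:500],(400,400),interpolation=cv2.INTER_CUBIC)   # x2
B=cv2.resize(s[200:360,250:410],(400,400),interpolation=cv2.INTER_CUBIC)   # x2.5
C=cv2.resize(c[170:270,240:360],(240,200),interpolation=cv2.INTER_CUBIC)   # x2
D=cv2.resize(w,(320,200)); E=cv2.resize(cv2.imread("pics/w8.png")[50:300,100:400],(240,200))
cv2.imwrite("pics/m.png",np.vstack([np.hstack([A,B]),np.hstack([C,D,E])]))
```

```text
(no output)
```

View pics/m.png

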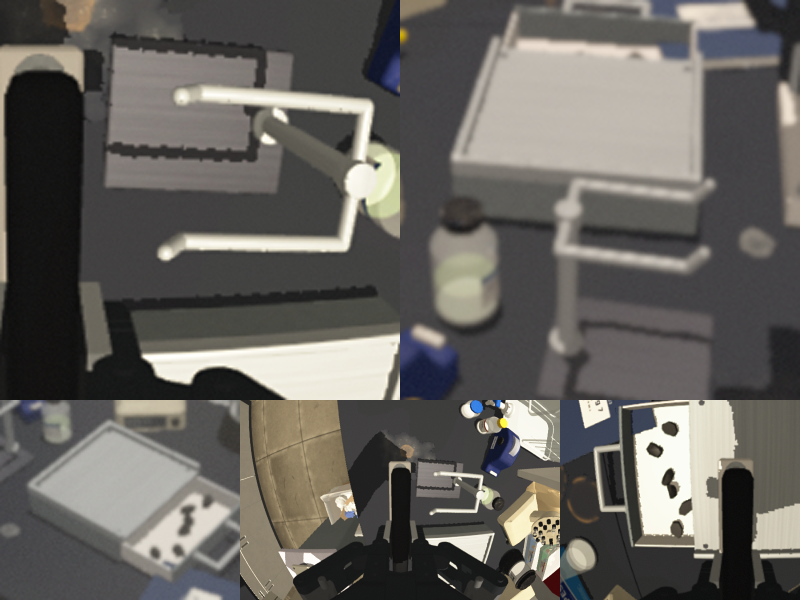

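Run:
```python
from h import *
M=load("M9.npy")
s,e=fit([(M,(390,148),(-.034,.035,.151)),(M,(381.5,226),(-.034,-.035,.151)),(M,(485,152.5),(.062,.035,.139)),(M,(473,222),(.062,-.035,.139)),
 (M,(353,119),(-.049,.05,.008)),(M,(353,193),(-.049,-.05,.008))],[.505,.364,-.15]); print(np.round(s,4),e)
x=np.array([s[0],s[1],0]); 
T=tool(); l=rz(-s[2])@(T[:3,3]-x); print("tcp in stand",np.round(l,4))
go(x+rz(s[2])@np.array([-.088,0,0])+[0,0,.159],np.degrees(s[2]))
```

```text
[ 0.5054  0.3675 -0.1629] [[-0.1, -0.3], [1.4, 0.5], [-0.9, -0.3], [-0.2, -0.1], [1.4, -0.7], [-2.2, 1.1]]
tcp in stand [-0.0897 -0.0073  0.2583]
go [0.73 0.19 9.93] twist 0.025  at [0.4157 0.3749 0.2583] ang -7.91 tilt [-0.0005 -0.0005]
```

Emit:
send_rows(
  motion="1 0.7 0.1 3 0.025;1 0.7 0.1 6 0.025;1 0.7 0.1 8.5 0.025;1 0.7 0.1 9.9 0.025;1 0.7 0.1 9.9 0.025",
)

```text
clock: 19.15
eef_pos: [0.4164, 0.3803, 0.1569]
tool_rot: [0.763, 0.647, -0.003, 0.0]
ft_force: [-0.9, 0.5, -2.3]
grip_width: 0.0147
grasp_force: 59.3
```

```bash
sed -i 's/^SC=.*/SC=np.array([.5054,.3675,0]);SY=-.1629/' h.py; python3 -c "
from h import *
print(np.round(bot.get_obs()['ft_force'],1));go(st(.004,0,.159),-9.33)"
```

```text
[-0.9  0.5 -2.3]
go [ 0.19  9.39 -0.24] twist -0.001  at [0.4164 0.3803 0.1569] ang -9.38 tilt [-0.0043 -0.0039]
```

Emit:
send_rows(
  motion="1 0.15 0 -0.15 0;1 0.15 1.5 -0.15 0;1 0.15 3 -0.15 0;1 0.15 4.5 -0.15 0;1 0.15 6 -0.15 0",
)

```text
clock: 19.65
eef_pos: [0.4797, 0.3733, 0.1623]
tool_rot: [0.763, 0.647, 0.001, 0.0]
ft_force: [-0.7, 0.1, -1.9]
grip_width: 0.0152
grasp_force: 59.5
```

Emit:
send_rows(
  motion="1 0 1.5 0 0;1 0 2.7 0 0;1 0 3.3 0 0;1 0 3.3 0 0",
)

```text
clock: 20.05
eef_pos: [0.5111, 0.3677, 0.1612]
tool_rot: [0.763, 0.646, 0.0, 0.0]
ft_force: [-1.0, -0.3, -2.5]
grip_width: 0.0145
grasp_force: 59.4
```

```bash
python3 -c "
from h import *
print(np.round(bot.get_obs()['ft_force'],1));go(st(.004,0,.135),-9.33)"
```

```text
[-1.  -0.3 -2.5]
go [-0.11 -0.16  2.62] twist -0.003  at [0.5111 0.3677 0.1612] ang -9.48 tilt [0.0005 0.0003]
```

Clear passage with no contact; lower onto the prongs.

Emit:
send_rows(
  motion="1 -0.1 -0.1 0.8 0;1 -0.1 -0.1 1.6 0;1 -0.1 -0.1 2.2 0;1 -0.1 -0.1 2.5 0;1 -0.1 -0.1 2.7 0",
)

```text
clock: 20.55
eef_pos: [0.5077, 0.3671, 0.1347]
tool_rot: [0.762, 0.647, -0.001, -0.0]
ft_force: [-5.1, -2.5, 11.0]
grip_width: 0.0145
grasp_force: 60.9
```

```bash
python3 -c "
from h import *
print(np.round(bot.get_obs()['ft_force'],1));go(st(.004,0,.135),-9.33)"
```

```text
[-5.1 -2.5 11. ]
go [ 0.01  0.17 -0.03] twist -0.001  at [0.5077 0.3671 0.1347] ang -9.36 tilt [-0.0012 -0.0005]
```

Emit:
send_rows(
  motion="1 0 0.05 -0.25 0;0 0 0.05 -0.25 0;0 0 0.05 -0.25 0;0 0 0.05 -0.25 0;0 0 0.05 -0.25 0",
)

```text
clock: 21.05
eef_pos: [0.5093, 0.3672, 0.1368]
tool_rot: [0.763, 0.647, 0.0, 0.0]
ft_force: [0.9, 0.0, 0.7]
grip_width: 0.0428
grasp_force: 0.0
```

Emit:
send_rows(
  motion="0 0 0 -1 0;0 0 0 -3 0;0 0 0 -6 0;0 0 0 -10 0;0 0 0 -13 0",
)

```text
clock: 21.55
eef_pos: [0.5094, 0.3673, 0.27]
tool_rot: [0.763, 0.647, 0.001, 0.0]
ft_force: [0.3, 1.0, 0.6]
grip_width: 0.0429
grasp_force: 0.0
```

Run:
```python
from h import *
print(np.round(bot.get_obs()['ft_force'],1))
M,im=shot("wrist","pics/w10.png");np.save('M10.npy',np.array([M[0],M[1],M[2],*M[3].ravel()]))
shot("side","pics/side10.png")
for n in ["wrist","side"]:
  print(n,[(np.round(d["rect"]).tolist(),round(d["conf"],2)) for d in boxes_of(n,"scraper_grip")][:3], "bar pred",np.round(proj(model(n) if n=="side" else M,[st(.004,-.064,.159),st(.004,.064,.159),st(.004,0,.149),st(.004,0,.075),st(.004,.065,.075),st(.004,-.065,.075)])).tolist())
g=cv2.cvtColor(im,cv2.COLOR_RGB2GRAY)
# rectified at bar-top level in stand frame
xs=np.arange(-.06,.06,.001);ys=np.arange(-.09,.09,.001);gx,gy=np.meshgrid(xs,ys,indexing="ij")
uv=proj(M,np.stack([gx,gy,0*gx],-1)@rz(SY).T+SC+[0,0,.159]).astype(np.float32)
r=cv2.remap(g,uv[...,0],uv[...,1],cv2.INTER_LINEAR)
print("\n".join("".join("#" if v<45 else ("+" if v<120 else ".") for v in row) for row in r[::4,::3]))
go(pl(0,-.28,.22),83.3)
```

```text
[0.3 1.  0.6]
wrist [([319.0, 186.0, 26.0, 145.0], 0.86)] bar pred [[320.0, 260.0], [320.0, 119.0], [320.0, 191.0], [320.0, 172.0], [320.0, 114.0], [320.0, 226.0]]
side [([347.0, 302.0, 23.0, 90.0], 0.8)] bar pred [[354.0, 257.0], [347.0, 307.0], [350.0, 285.0], [348.0, 316.0], [344.0, 344.0], [351.0, 292.0]]
#+++++#####+++++++++++++++++#############################+++
+++++++++###.+++++++++++++++++############################++
++++++++++++..++++++++++++++++++####################++++++##
#####+++++++++++++++++++++++++++++##################++#+++##
#########++++++++++++++++++++++++++################+++++++##
#############+++++++++++++++++++++++###############+++++++##
###############+++++.++++++++++++++++################++++###
+++++++++++++++++++..+++++++++++++++++###+.+################
++++++++++++++++++++..++++++++++++++++++#+++################
++++++++++++++++++++...++++++++++++++++++++++++++++#########
...++++++++++++++++++..+++++++++++++++++++++++++++##########
...++++++++##++++++++..++++++++++++++++++++.++++++##########
...++++++++##++++++++..++++++++++++++++++++.+++++++######
[... 436 characters left out ...]
++++++##++++++++..+++++++++++++++++.++.++++++#+++++++++
....+++++++##++++++++..++++++++++++#.+++.+..++++++#+++++++++
....+++++++##+++++++...+++++++++++++++++.+..++++++#+++++++++
....+++++++##+++++++...+++++++++++++++++++..++++++#+++++++++
....+++++++##+++++++...+++++++++++++++++++..++++++++++++++++
....++++++++##++++++...++++++++++++++.+++++.+.....++++++++++
..++###########+++++...+++++++++++++++++..+.+.....++++++++++
##############++++++...++++++++++++++++..++....++.++++++++++
##########++++++++++...+++++++....++++++++..++++++++++++++++
######++++++++++++++........................++++++++++++++++
go [-52.2    9.17   4.73] twist -1.618  at [0.5097 0.3675 0.2683] ang -9.4 tilt [0.0026 0.0018]
```

Emit:
send_rows(
  motion="0 -3 0.5 0 -0.12;0 -7 1 0 -0.26;0 -11.5 1.5 0 -0.4;0 -16 2 0 -0.54;0 -20.5 2.5 0 -0.68",
)

```text
clock: 22.25
eef_pos: [0.499, 0.1589, 0.265]
tool_rot: [0.501, 0.866, -0.001, -0.001]
ft_force: [-0.3, -0.1, 0.2]
grip_width: 0.0423
grasp_force: 0.0
```

```bash
python3 -c "
from h import *
go(pl(-.001,-.2445,.2),83.3)"
```

```text
go [-25.74 -12.59   6.53] twist -0.932  at [0.499  0.1589 0.265 ] ang 29.93 tilt [-0.003  -0.0011]
```

Emit:
send_rows(
  motion="0 -4 -2 0.5 -0.14;0 -8 -4 1.5 -0.28;0 -12 -6 2.5 -0.42;0 -16 -8 3.5 -0.56;0 -20 -10 4.5 -0.7",
)

```text
clock: 22.75
eef_pos: [0.5107, -0.0583, 0.2213]
tool_rot: [0.184, 0.983, -0.0, -0.001]
ft_force: [1.6, -0.4, -0.1]
grip_width: 0.0426
grasp_force: 0.0
```

Emit:
send_rows(
  motion="0 0 0 0 -0.12;0 0 0 0 -0.23;0 0 0 0 -0.23",
)

```text
clock: 23.05
eef_pos: [0.5109, -0.0573, 0.2214]
tool_rot: [0.074, 0.997, 0.0, -0.002]
ft_force: [0.4, 0.2, 0.0]
grip_width: 0.0427
grasp_force: 0.0
```

```bash
python3 - <<'E'
from h import *
M,im=shot("wrist","pics/w11.png")
g=cv2.cvtColor(im,cv2.COLOR_RGB2GRAY)
def show(z,X,Y,sx,sy):
    gx,gy=np.meshgrid(np.arange(*X,.001),np.arange(*Y,.001),indexing="ij")
    uv=proj(M,np.stack([gx,gy,0*gx],-1)@rz(PY).T+PC+[0,0,z]).astype(np.float32)
    return cv2.remap(g,uv[...,0],uv[...,1],cv2.INTER_LINEAR)
r=show(.034,(-.06,.06),(-.27,-.19),1,1)
print("\n".join("".join("#" if v<60 else ("+" if v<120 else ".") for v in row) for row in r[::5,::1]))
go(pl(-.001,-.2445,.019),83.3)
E
python3 chips.py pics/w12.png
```

```text
+++++++++++++++++++++++++++++++++++++++++++++++++++++++++++++++++++##+....+++....
++++++++++++++++++++++++++++++++++++++++++###########################+....+++....
++++++++++++++++++++++++................................++++++++++........+++....
+++################+......................................+++++++++++++++.+++....
###################+..........++++++++++++++++++++++++++++++++####++++++++##+....
###################+..........+#######################################++++##+....
###################+..........+######################################++++++++....
###################+.........++######################################++++++++....
#######+###########+..........+######################################++++++#+....
##########+########+..........+#####################################++....+++....
###################+.........++#####################################++....+#+....
++#################+..........+#####################################++....+++....
+++++++++##########+..........+###################+#################+.....+++....
++++++++++++++####++.........++###
[... 956 characters left out ...]
6  0.0003]
plate 60 [(np.float64(0.087), np.float64(-0.097), 132)]
plate 95 [(np.float64(0.087), np.float64(-0.095), 160)]
drawer 60 [(np.float64(-0.079), np.float64(-0.163), 210), (np.float64(-0.065), np.float64(-0.135), 325), (np.float64(-0.036), np.float64(-0.161), 333), (np.float64(0.013), np.float64(-0.139), 401), (np.float64(0.047), np.float64(-0.119), 87), (np.float64(0.088), np.float64(-0.122), 120)]
drawer 95 [(np.float64(-0.081), np.float64(-0.172), 768), (np.float64(-0.065), np.float64(-0.135), 368), (np.float64(-0.036), np.float64(-0.16), 379), (np.float64(0.014), np.float64(-0.139), 565), (np.float64(0.051), np.float64(-0.117), 342), (np.float64(0.086), np.float64(-0.126), 568)]
```

Emit:
send_rows(
  motion="0 -0.9 -3.5 2 -0.03;0 -1.8 -6.9 5 -0.03;0 -1.8 -6.9 9 -0.03;0 -1.8 -6.9 12 -0.03;0 -1.8 -6.9 12 -0.03",
)

```text
clock: 23.65
eef_pos: [0.5156, -0.1264, 0.0982]
tool_rot: [0.059, 0.998, 0.001, -0.005]
ft_force: [-0.6, 0.2, -0.9]
grip_width: 0.0431
grasp_force: 0.0
```

```bash
python3 -c "
from h import *
go(pl(-.001,-.2455,.019),83.3)"
```

```text
go [-0.34 -0.14  7.92] twist -0.001  at [ 0.5156 -0.1264  0.0982] ang 83.26 tilt [-0.0103  0.0025]
```

Emit:
send_rows(
  motion="0 -0.2 -0.1 2 0;0 -0.2 -0.1 5 0;0 -0.2 -0.1 7 0;0 -0.2 -0.1 8 0;0 -0.2 -0.1 8 0",
)

```text
clock: 24.15
eef_pos: [0.5214, -0.1283, 0.0229]
tool_rot: [0.058, 0.998, 0.0, -0.001]
ft_force: [-0.7, 0.4, 0.5]
grip_width: 0.0428
grasp_force: 0.0
```

Emit:
send_rows(
  motion="1 0 0 0 0;1 0 0 0 0;1 0 0 0 0;1 0 0 0 0;1 0 0 0 0",
)

```text
clock: 24.65
eef_pos: [0.5231, -0.1283, 0.0247]
tool_rot: [0.058, 0.998, 0.001, 0.002]
ft_force: [-0.1, 3.9, 5.6]
grip_width: 0.0072
grasp_force: 58.8
```

Emit:
send_rows(
  motion="1 0 0.8 0 0;1 0 2.2 0 0;1 0 3.6 0 0;1 0 5 0 0;1 0 6.4 0 0",
)

```text
clock: 25.15
eef_pos: [0.5305, -0.0663, 0.0247]
tool_rot: [0.059, 0.998, -0.002, 0.002]
ft_force: [-0.4, -2.4, 5.0]
grip_width: 0.0074
grasp_force: 58.8
```

```bash
python3 -c "
from h import *
print(np.round(bot.get_obs()['ft_force'],1));go([.5337,-.0353,.0214],83.3)"
```

```text
[-0.4 -2.4  5. ]
go [0.05 3.11 0.33] twist -0.001  at [ 0.5305 -0.0663  0.0247] ang 83.25 tilt [ 0.0035 -0.0032]
```

Emit:
send_rows(
  motion="1 0 1 0 0;1 0 2 0 0;1 0 2.8 0 0;1 0 3.3 0 0;1 0 3.6 0 0",
)

```text
clock: 25.65
eef_pos: [0.5349, -0.0301, 0.0248]
tool_rot: [0.058, 0.998, -0.001, 0.002]
ft_force: [-0.5, -1.7, 5.0]
grip_width: 0.0078
grasp_force: 58.8
```

Emit:
send_rows(
  motion="1 0 0.3 0 0;1 0 0.5 0 0;1 0 0.5 0 0",
)

```text
clock: 25.95
eef_pos: [0.535, -0.0288, 0.0247]
tool_rot: [0.06, 0.998, -0.005, 0.002]
ft_force: [-1.1, -10.9, 6.1]
grip_width: 0.0076
grasp_force: 59.0
```

Emit:
send_rows(
  motion="1 0 -0.3 0 0;0 0 -0.3 0 0;0 0 -0.3 0 0;0 0 -0.3 0 0;0 0 -0.3 0 0",
)

```text
clock: 26.45
eef_pos: [0.5332, -0.0273, 0.0228]
tool_rot: [0.058, 0.998, -0.0, -0.0]
ft_force: [-0.3, 0.4, -0.2]
grip_width: 0.0428
grasp_force: 0.0
```

Emit:
send_rows(
  motion="0 0 0 -2 0;0 0 0 -5 0;0 0 0 -9 0;0 0 0 -13 0;0 0 0 -16 0",
)

```text
clock: 26.95
eef_pos: [0.534, -0.0273, 0.1855]
tool_rot: [0.058, 0.998, -0.0, 0.001]
ft_force: [1.2, -0.2, 0.7]
grip_width: 0.0428
grasp_force: 0.0
```

Emit:
send_rows(
  motion="0 0 0 0 0;0 0 0 0 0",
)

```text
clock: 27.15
eef_pos: [0.5338, -0.0274, 0.1834]
tool_rot: [0.058, 0.998, -0.0, 0.001]
ft_force: [0.8, -0.2, -0.8]
grip_width: 0.0426
grasp_force: 0.0
```

Run:
```python
from h import *
print(np.round(bot.get_obs()['ft_force'],1))
M,im=shot("wrist","pics/w13.png"); g=cv2.cvtColor(im,cv2.COLOR_RGB2GRAY)
def show(z,X,Y):
    gx,gy=np.meshgrid(np.arange(*X,.001),np.arange(*Y,.001),indexing="ij")
    uv=proj(M,np.stack([gx,gy,0*gx],-1)@rz(PY).T+PC+[0,0,z]).astype(np.float32)
    return cv2.remap(g,uv[...,0],uv[...,1],cv2.INTER_LINEAR)
p=lambda r:print("\n".join("".join("#" if v<60 else ("+" if v<120 else ".") for v in row) for row in r))
p(show(.034,(-.06,.06),(-.17,-.09))[::10]); print(); p(show(.054,(-.1,.1),(-.1,.095))[::7,::3])
shot("side","pics/side13.png"); print([(np.round(d["rect"]).tolist(),round(d["conf"],2)) for n in ["scraper_grip","chip0_centre"] for d in boxes_of("side",n)])
```

```text
[ 0.8 -0.2 -0.8]
+++++++++++++++++++++++++++++++####################################+++++++.......
++++++++++++++++++++++++++++++++++++++++++++++++++++++++++++++++++++++++++.......
++++++++++++++++++++........+++#++#+++#++++++###+#++#++########+##++++++++.......
############+++#####++.....+++#####################################+++++++.......
####################++.....+++#####################################+++++++.......
############++######++......++#####################################+++++++.......
++++++++++++++++++++++.....+++#####################################+++++++.......
++++++++++++++++++++.........+####++++++++++++++++++++++++++++++##++++++++.......
++++++++++++++++++++..........###+++++++++++++++++++++++++++++++++++++++++.......
++++++++++++++++++++..........#####################################+++++.........
++++++++++++++++++++...................................................++........
+++++++++++++++++++++++..........................................................

++++++++++++++++++...............................................
+....##.........................
[... 1224 characters left out ...]
...............................................................
.................................................................
.................................................................
#+++.............................................................
##+++............................................................
###++++###.......................................................
####++++###......................................................
####+++++###.....................................................
#####+++++###+.................................................++
[([349.0, 302.0, 22.0, 89.0], 0.67), ([291.0, 178.0, 18.0, 35.0], 0.62), ([338.0, 321.0, 66.0, 98.0], 0.18)]
```

```bash
python3 -c "
from workcell import workorder
print(workorder.job_done())"
```

```text
the job is handed in; nothing more can be done
None
```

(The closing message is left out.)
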